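Fit the deck plate onto the tracked robot's dowels

ROBOT

A 7-joint arm with a two-finger parallel gripper is mounted at the origin on the work surface. World frame = base frame: x ahead of the robot, y to its left, z up, the work surface at z = 0. Lengths are in mm, angles in rad, forces in N, time in s.
With the tool pointing down it reaches from about 400 to 875 mm from the base axis. Payload 19.3 kg.
Tool frame: the origin (TCP) lies midway between the tips of the shut fingers; the grasp point (between the pads) lies 19 mm behind it; z points along the fingers, y is the line along which they close (so a half turn about z gives the same grasp; the last joint's range is limited). The gripper opens to 85 mm and grips with 20 to 120 N. Pads are 22 mm wide; open, the fingers measure 114 mm over their backs; the gripper's body (76 mm by 85 mm) begins 54 mm behind the grasp point. The pads swing forward as they close: fully open they stand 13 mm farther back than shut.
Start: joints at [1.225, 0.521, -0.036, 1.599, 0.021, 1.021, -0.113], TCP at [170.17, -601.379, 231.291] pointing down, gripper open.
Joint ranges: [-2.91, 2.91], [-0.3, 2.13], [-1.5, 1.42], [0.17, 2.43], [-1.26, 4.41], [0.16, 1.93], [-2.52, 2.52]. Speed limits (rad/s): [1.89, 1.89, 2.39, 2.39, 3.01, 3.01, 3.01].

INTERFACE

Orientations are given as a rotation vector (axis times angle).
In Python, from plant import sensors, cams, manip gives the robot as it stands.
- The arm moves only by the tool send_rows, never from a script. Its argument "targets" is a list that holds one entry, the list of rows, each a list of 5 numbers: the shift along the world's x, y, z in cm, then the turn about the world's z in degrees, then the opening in per cent of the stroke, from 0 (shut) to 100 (fully open). A call has 1 to 12 rows; each row is the pose to reach, as a shift and turn from the pose commanded when the call began; what a row does not reach only later rows make up. A row lasts 1/10 s, in which the tool goes at most 50 mm and 8.59 degrees, less where a joint would pass 70% of its speed; a pose out of reach is approached as far as the arm can. A call with a gripper value outside its range is refused whole. The fingers move at their own pace and stop on an object; "newtons" is the grip in N (left out, the last holds). Time passes only in rows, so rows that repeat a pose let the fingers close. It gives the time, the measured TCP pose, the force, the opening and the grip force at its end, in the units of the state.
- sensors.state(): the state, without advancing time (a new reading comes with each control period).
- cams.read_camera(name): name is "scene" or "top" or "wrist"; returns the picture (400x640x3 uint8, red, green, blue); there is no depth.
- cams.camera_params(name): a dict with "fx", "fy", "cx", "cy" (pixels), "world_from_camera" (4x4, takes a point from camera to world coordinates). Camera axes: x right, y up, looking along -z (the intrinsics and any distortion apply to the point x, -y, -z); pixel columns grow to the right and rows downward; lengths in mm; the calibration is good to about 2 mm. A picture is of the moment at which its call begins: read the wrist's pose just before it. camera_params takes no time and is no camera call; for the wrist camera it gives the pose at the moment of the call.
- manip.job_done(): hands the job in; it is judged then, once.
The state is a dict: "clock": time; "joints": joint angles; "joint_vel": joint speeds; "joint_efforts": joint torques, N m; "tool_pos": TCP position; "tcp_rot": TCP orientation; "force": force on the tool from outside, world axes, zero at the start; "torque": the same for the moment, N m; "width": finger opening in mm; "finger_force": force on a finger pad.
Only numpy, scipy, OpenCV 4.12 (cv2) and the standard library are available. Lean on these libraries where they do the work, as an engineer would, in place of code of your own. Each camera call takes 0.05 s, during which the arm holds its last target. There are 200 camera calls.

TASK

The aluminium deck plate lies flush in the pocket of the grey parts tray: press down its end at the thumb notch so that it tips up and stays leaning on the ramp inside, then grip the raised end and lift it out. Gently lower the plate, without dropping it, over the two dowel pins on the tracked robot chassis until it rests flat on both post shoulders, then let go. Leave the other things on the bench where they are.

Things in the scene. Friction and masses are not known exactly. Their poses are not given: they have to be found in the camera images.
- deck_plate: Loose flat aluminium plate, 130 (x) x 50 (y) x 8 (z) mm, 0.1 to 0.2 kg, the same both ways round. Two through holes of 12.5 mm diameter on its long centre line at x = -50 and +50 mm. Origin: centre of the underside, z up. At the start it lies flat in the tray's pocket, x along the tray's x, top level with the rim, 1 to 2 mm play all round: too little for a finger.
- parts_tray: Grey tray fixed to the bench, 157 (x) x 77 (y) x 60 (z) mm, walls 12 mm. Origin: centre of the underside. One pocket 133 x 53 mm, open at the top. The plate rests on a level ledge 52 mm up, filling the pocket from x = -3 mm to the +x wall; from x = -3 mm a ramp, hollow under the plate, falls at 35 degrees to the -x wall, which has a 32 mm wide thumb notch at its middle, from 32 mm up to the rim.
- press_point (a point): Fixed point of the tray on the plate's top as it lies flat, 50 mm toward -x from the tray's centre, 60 mm up; axes as the tray. A light push down here tips the plate about the ledge's edge; its top here sinks 31 mm until it lies on the ramp (a 22 mm wide finger stops after about 23 mm). It slides a few mm to the -x wall and stays leaning at 35 degrees by itself, its +x end about 30 mm above the rim.
- chassis: Yellow tracked robot chassis with black tracks, fixed to the bench, 230 (x) x 194 (y) mm, deck 66 mm up. Origin: centre of the underside, x along the tracks. On the centre line at x = -50 and +50 mm stand two posts, 24 mm diameter, flat shoulders 92 mm up (26 mm above the deck), each with a dowel pin of 10 mm diameter, 15 mm tall, its top 5 mm tapering to 4 mm. Between them a circuit board under 6 mm tall.
- deck_seat (a point): Point midway between the two dowel pins at the height of the post shoulders; axes as the chassis. With the plate fitted, the plate's origin lies here and its x lies along this x, either way round.
- programmer_box: Bystander: clear plastic box with a circuit board, 100 x 70 x 41 mm, loose. Origin: centre of the underside.
- solder_spool: Bystander: black spool, 54 mm diameter, 40 mm tall, loose, standing. Origin: centre of the underside.
- screwdriver: Bystander: screwdriver, 180 mm long, lying loose along its x. Origin: middle of its underside.

How it is judged (in metres and radians):
On the way, in this order (a step that is already met when the one before it is completed fails the run):
1. the plate is tipped up, leaning on the ramp in the tray's pocket (more than 26 degrees from level), with nothing but the tray holding it (x of deck_plate in the frame of parts_tray between -0.03 and 0.03 m and y of deck_plate in the frame of parts_tray between -0.012 and 0.012 m and angle between deck_plate's own z axis and vertical between 0.45 and 0.85 rad and contact force between deck_plate and the fingers below 0.1 N and linear speed of deck_plate below 0.02 m/s), for 0.2 s.
2. the plate is lifted clear of the tray in the fingers (contact force between deck_plate and the fingers above 0.5 N and contact force between deck_plate and parts_tray below 0.05 N and height (world z) of deck_plate above 0.07 m), for 0.2 s.
At the end, for the whole second after the job is handed in: The plate rests released and still on both post shoulders with the pins through its holes: its origin within 4 mm sideways and 2 mm in height of the seat point, lengthwise along the chassis within 0.06 rad (either way round), level within 0.03 rad (horizontal distance between deck_plate and deck_seat below 0.004 m and z of deck_plate in the frame of deck_seat between -0.002 and 0.002 m and angle between the x axis of deck_plate and the x axis of deck_seat, either way round below 0.06 rad and angle between deck_plate's own z axis and vertical below 0.03 rad and linear speed of deck_plate below 0.01 m/s); the robot touches nothing.
It fails at once if the plate is dropped or slammed onto the pins (faster than 0.4 m/s within 25 mm above the shoulders) (horizontal distance between deck_plate and deck_seat below 0.03 m and z of deck_plate in the frame of deck_seat below 0.025 m and linear speed of deck_plate above 0.4 m/s).
It fails at once if the programmer box is moved more than 20 mm (distance of programmer_box from where it was at the start of the episode above 0.02 m).
It fails at once if the solder spool is moved more than 20 mm (distance of solder_spool from where it was at the start of the episode above 0.02 m).
It fails at once if the screwdriver is moved more than 20 mm (distance of screwdriver from where it was at the start of the episode above 0.02 m).
It also fails if it takes over 54 s, if anything falls off the work surface, if the arm or the gripper's body presses on something with over 40 N, if the wrist force passes 120 N, or if a joint passes its speed limit or range.

## Working session

There is one attempt and no reset: what is moved stays moved. The work goes in short steps, Python scripts to look and compute and a tool call to move; the robot and the scene stay as the last step left them, time stands still between calls to the robot, and variables do not carry over. Pictures are saved under pics/ and viewed, at most 10 in all, crops included, and the job is handed in when it is done.

Besides the shell and the picture viewer there is one more tool, called after "Emit:" as name([rows], argument=value, ...), one row to a line, values as JSON. send_rows: Moves the arm, as the interface text tells. Its arguments: {"type":"object","properties":{"targets":{"type":"array","items":{"type":"array","items":{"type":"array","items":{"type":"number"}}}},"newtons":{"type":"number"}},"required":["targets"]}

```bash
mkdir -p pics; ls; python3 - <<'E'
from plant import sensors,cams
import cv2,numpy as np
s=sensors.state();print(s)
for n in("top","scene"):
    im=cams.read_camera(n);cv2.imwrite(f"pics/{n}0.png",im[:,:,::-1])
    p=cams.camera_params(n);print(n,{k:(np.round(v,3).tolist() if not isinstance(v,str) else v) for k,v in p.items()})
E
```

```text
pics
{'clock': 0.0, 'joints': array([ 1.22479199,  0.52200903, -0.03632196,  1.59998903,  0.02117583,
        1.02108935, -0.11277041]), 'joint_vel': array([ 0.00051849,  0.00063106, -0.00131721,  0.00011792, -0.00058553,
       -0.00024795,  0.0010946 ]), 'joint_efforts': array([-1.62222937e-04, -9.27125287e+01,  1.97964147e+00, -3.69936812e+01,
        1.78117049e-02,  8.09679885e-03, -3.70414909e-05]), 'tool_pos': array([ 170.08026145, -601.07309753,  230.73568445]), 'tcp_rot': array([-3.11068779e+00, -4.31713722e-01,  3.33887902e-04]), 'force': array([-0.56497808, -0.05639921, -0.36418452]), 'torque': array([ 0.04202588, -0.01110484,  0.02426106]), 'finger_force': 0.0, 'width': 85.59477080304862}
top {'fx': 483.448, 'fy': 483.448, 'cx': 313.08, 'cy': 203.144, 'world_from_camera': [[-0.011, 0.981, -0.195, 239.673], [-1.0, -0.011, -0.002, -12.667], [-0.004, 0.195, 0.981, 1483.445], [0.0, 0.0, 0.0, 1.0]]}
scene {'fx': 424.342, 'fy': 424.342, 'cx': 321.432, 'cy': 196.709, 'world_from_camera': [[0.155, -0.841, 0.519, 1257.766], [0.988, 0.13, -0.085, -113.894], [0.003, 0.526, 0.851, 1301.293], [0.0, 0.0, 0.0, 1.0]]}
```

View pics/top0.png

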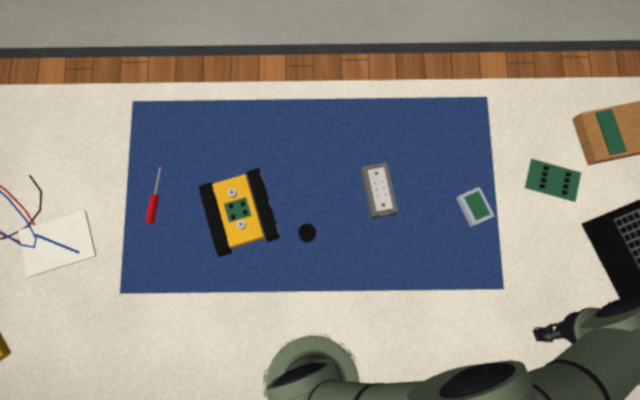

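View pics/scene0.png

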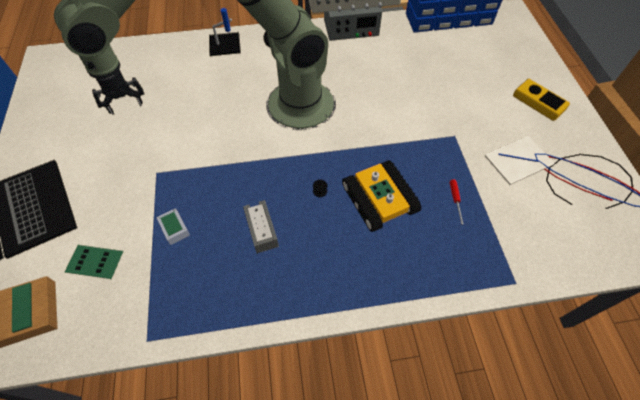

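The top view shows the tray at about (380,190), the chassis at (239,211) with pins at (232,192) and (241,225), the spool at (307,233), the box at (475,206) and the screwdriver at (153,195). I'll zoom in on the tray and chassis.

```bash
cat > h.py <<'E'
import numpy as np,cv2
from plant import sensors,cams
def ray(P,u,v):
    T=np.array(P["world_from_camera"]);d=np.array([(u-P["cx"])/P["fx"],-(v-P["cy"])/P["fy"],-1])
    return T[:3,3],T[:3,:3]@d
def w(P,u,v,z):
    o,d=ray(P,u,v);return (o+d*(z-o[2])/d[2])
def px(P,p):
    T=np.array(P["world_from_camera"]);c=T[:3,:3].T@(np.asarray(p)-T[:3,3])
    return np.array([P["cx"]+P["fx"]*c[0]/-c[2],P["cy"]-P["fy"]*c[1]/-c[2]])
def crop(im,u0,v0,wd,ht,s):
    return cv2.resize(im[v0:v0+ht,u0:u0+wd],None,fx=s,fy=s,interpolation=cv2.INTER_CUBIC)
E
python3 - <<'E'
from h import *
t=cv2.imread("pics/top0.png");s=cv2.imread("pics/scene0.png")
a=np.hstack([crop(t,350,150,60,80,5),crop(t,190,160,100,80,5)])
b=np.hstack([crop(s,235,190,60,80,5)[:200*2-150],crop(s,335,150,100,80,5)[:250]])
b=np.hstack([crop(s,235,195,60,60,4),crop(s,335,150,100,60,5)[:240]])
b=cv2.copyMakeBorder(b,0,0,0,a.shape[1]-b.shape[1],0)if b.shape[1]<a.shape[1] else b[:,:a.shape[1]]
# b top0 offset row 400; 
b=crop(b,0,0,b.shape[1],200,1)
cv2.imwrite("pics/c1.png",np.vstack([a,b]))
E
```

```text
(no output)
```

View pics/c1.png

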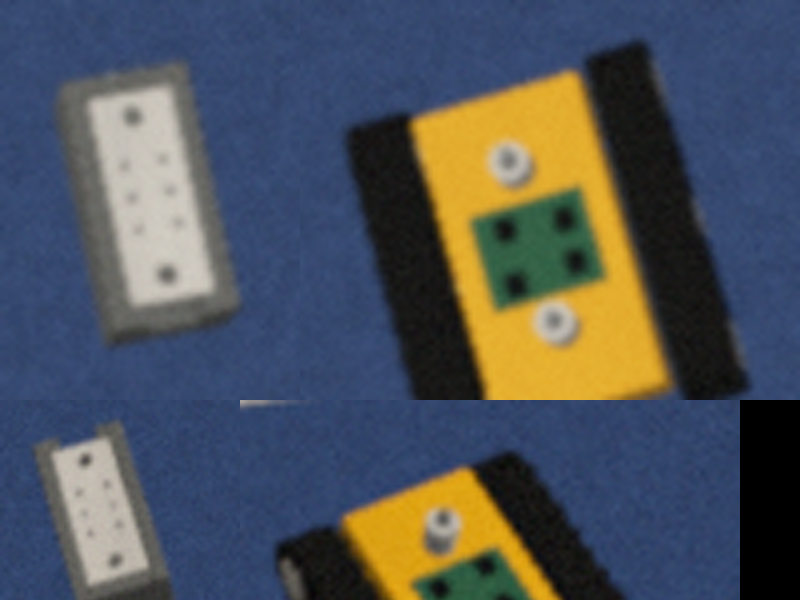

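The notch is at the tray end nearer the robot (top of the scene crop, bottom of the top crop). The plate holes are at about (376.6,173.2) and (383.4,204.8) in the top view. The pins are at about (231.8,192) and (241,224.4).

```bash
python3 - <<'E'
from h import *
P=cams.camera_params("top")
def rep(n,a,b,z):
    A,B=w(P,*a,z),w(P,*b,z);d=A-B
    print(n,A.round(1),B.round(1),"mid",((A+B)/2).round(1),"len",np.linalg.norm(d).round(1),"yaw",np.degrees(np.arctan2(d[1],d[0])).round(2))
o=-.4
rep("plate",(376.6+o,173.2+o),(383.4+o,204.8+o),60)
rep("pins",(231.8+o,192+o),(241+o,224.4+o),107)
print("box",w(P,475,206,41),"spool",w(P,307,233,40),"sd",w(P,153,195,20))
from scipy.spatial.transform import Rotation as R
s=sensors.state();print(R.from_rotvec(s["tcp_rot"]).as_matrix().round(3))
W=cams.camera_params("wrist");print(W["fx"],W["cx"],W["cy"],np.round(W["world_from_camera"],3))
E
```

```text
plate [ 614.7 -203.2   60. ] [ 516.7 -220.1   60. ] mid [ 565.7 -211.6   60. ] len 99.5 yaw 9.76
pins [550.6 227.5 107. ] [454.6 198.9 107. ] mid [502.6 213.2 107. ] len 100.1 yaw 16.63
box [ 512.28806116 -501.6761092    41.        ] spool [435.51226607   8.84398607  40.        ] sd [562.15854913 485.68199903  20.        ]
[[ 0.962  0.272 -0.   ]
 [ 0.272 -0.962  0.001]
 [-0.    -0.001 -1.   ]]
302.70433057620056 323.74172569755257 198.74577672172262 [[ 2.72000e-01  9.20000e-01  2.83000e-01  2.42016e+02]
 [-9.62000e-01  2.61000e-01  7.80000e-02 -5.80331e+02]
 [-2.00000e-03 -2.94000e-01  9.56000e-01  3.73712e+02]
 [ 0.00000e+00  0.00000e+00  0.00000e+00  1.00000e+00]]
```

Emit:
send_rows([
  [[34.7,38.1,0,-6,0],[34.7,38.1,0,-6,0],[34.7,38.1,0,-6,0],[34.7,38.1,0,-6,0],[34.7,38.1,0,-6,0],[34.7,38.1,0,-6,0],[34.7,38.1,0,-6,0],[34.7,38.1,0,-6,0],[34.7,38.1,0,-6,0],[34.7,38.1,0,-6,0],[34.7,38.1,0,-6,0],[34.7,38.1,0,-6,0]],
])

```text
clock: 1.3
tool_pos: [518.5, -218.0, 230.8]
tcp_rot: [-3.129, -0.275, 0.0]
force: [-0.5, 0.3, -0.1]
width: -0.2
finger_force: 0.0
```

```bash
python3 - <<'E'
from h import *
P=cams.camera_params("wrist");im=cams.read_camera("wrist");cv2.imwrite("pics/w1.png",im[:,:,::-1])
import pickle;pickle.dump(P,open("w1.pkl","wb"))
print(sensors.state()["tool_pos"],px(P,[516.7,-220.1,60]),px(P,[614.7,-203.2,60]),P["world_from_camera"])
E
```

```text
[ 517.18309917 -219.96036863  230.90801301] [326.51034032 181.24588485] [327.20074829  81.40066067] [[ 1.73920385e-01  9.41199085e-01  2.89648032e-01  5.92056098e+02]
 [-9.84757000e-01  1.66917456e-01  4.89102568e-02 -2.04532632e+02]
 [-2.31302355e-03 -2.93739418e-01  9.55882736e-01  3.73779013e+02]
 [ 0.00000000e+00  0.00000000e+00  0.00000000e+00  1.00000000e+00]]
```

View pics/w1.png

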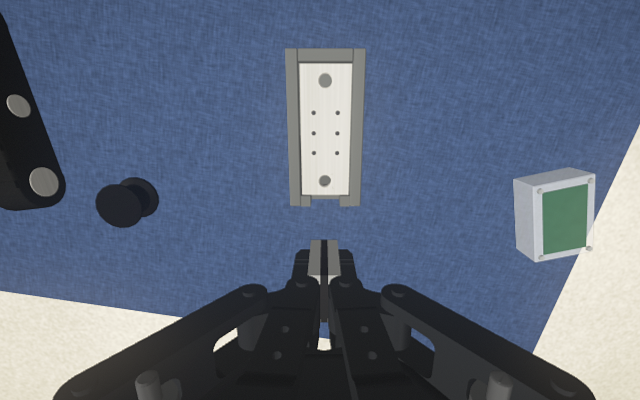

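The wrist view shows the plate holes at about (325,80.5) and (325,181), against predictions of (327,81) and (326.5,181). The notch is at the lower end, at about (325,201).

```bash
python3 - <<'E'
from h import *
import pickle;P=pickle.load(open("w1.pkl","rb"))
g=cv2.imread("pics/w1.png")
hsv=cv2.cvtColor(g,cv2.COLOR_BGR2HSV);m=((hsv[...,1]<60)&(hsv[...,2]>80)).astype(np.uint8)
m[:, :270]=0;m[:,380:]=0;m[220:]=0
c=max(cv2.findContours(m,0,2)[0],key=cv2.contourArea);r=cv2.boundingRect(c);print(r)
gray=cv2.cvtColor(g,cv2.COLOR_BGR2GRAY)
H=[]
for u,v in((325,80),(325,181)):
    q=255-gray[v-9:v+10,u-9:u+10].astype(float);q=np.clip(q-q.min()-40,0,None)
    yy,xx=np.mgrid[-9:10,-9:10];p=(u+(q*xx).sum()/q.sum()+.0,v+(q*yy).sum()/q.sum());X=w(P,*p,58);H.append(X);print(p,X)
d=H[0]-H[1];print("mid",(H[0]+H[1])/2,np.linalg.norm(d),np.degrees(np.arctan2(d[1],d[0])))
for p in((285,48),(365,48),(360,206),(290,206)):print(w(P,*p,60))
E
```

```text
(285, 48, 81, 159)
(np.float64(324.8104441315756), np.float64(80.13106361192884)) [ 615.57749956 -200.69383934   58.        ]
(np.float64(324.3759134345138), np.float64(180.47189432265318)) [ 516.65970572 -217.79688953   58.        ]
mid [ 566.11860264 -209.24536444   58.        ] 100.38547835107157 9.809550254485039
[ 636.70998032 -158.89863261   60.        ]
[ 649.76725562 -232.99590402   60.        ]
[ 495.72883389 -261.02080281   60.        ]
[ 482.37066883 -185.72475154   60.        ]
```

Emit:
send_rows([
  [[0,0.2,-5,0,0],[0,0.2,-10,0,0],[0,0.2,-14,0,0],[0,0.2,-16,0,0],[0,0.2,-16.8,0,0],[0,0.2,-17.2,0,0],[0,0.2,-17.6,0,0],[0,0.2,-18,0,0],[0,0.2,-18.4,0,0],[0,0.2,-18.8,0,0],[0,0.2,-19.1,0,0],[0,0.2,-19.1,0,0]],
])

```text
clock: 2.55
tool_pos: [517.0, -218.3, 39.9]
tcp_rot: [-3.13, -0.269, 0.001]
force: [0.2, 0.7, 0.1]
width: -0.0
finger_force: 0.0
```

Emit:
send_rows([
  [[0,0,-0.15,0,0],[0,0,-0.3,0,0],[0,0,-0.3,0,0]],
])

```text
clock: 2.85
tool_pos: [517.1, -218.3, 37.2]
tcp_rot: [-3.13, -0.268, 0.0]
force: [0.8, 0.4, -0.9]
width: -0.1
finger_force: 0.0
```

Emit:
send_rows([
  [[0,0,1,0,0],[0,0,3,0,0],[0,0,7,0,0],[0,0,12,0,20],[0,0,16,0,50],[0,0,18,0,100],[0,0,18,0,100],[0,0,18,0,100]],
])

```text
clock: 3.65
tool_pos: [517.1, -218.4, 217.9]
tcp_rot: [3.13, 0.268, 0.001]
force: [0.7, 0.1, -0.7]
width: 72.2
finger_force: 0.0
```

```bash
python3 - <<'E'
from h import *
P=cams.camera_params("wrist");im=cams.read_camera("wrist");cv2.imwrite("pics/w2.png",im[:,:,::-1])
print(sensors.state()["tool_pos"])
C=np.array([566.2,-209.5,0]);a=np.radians(9.9);ex=np.array([np.cos(a),np.sin(a),0]);ey=np.array([-ex[1],ex[0],0])
for y in(25,-25):print(px(P,C+39.9*ex+y*ey+[0,0,91.8]),px(P,C-66.5*ex+y*ey+[0,0,14]))
E
```

```text
[ 516.7818396  -218.24679926  217.0206466 ]
[294.2971831   87.10278343] [303.21182537 186.66158204]
[354.1743099   86.96935315] [345.44974229 186.58744588]
```

View pics/w2.png

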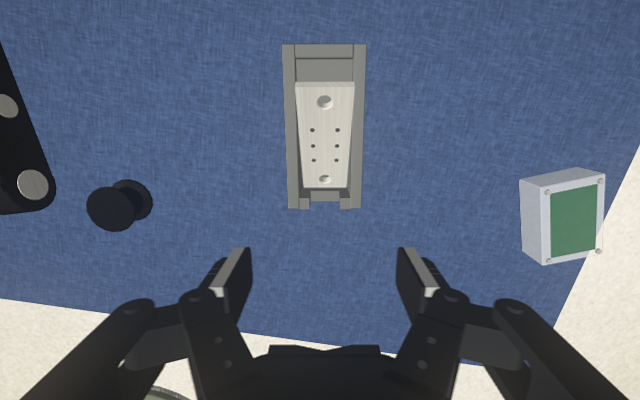

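The plate is leaning, with its raised edge at about row 85, columns 294–354, as predicted.

Emit:
send_rows([
  [[5,0.9,-2,0,100],[8.05,1.4,-5,0,100],[8.05,1.4,-9,0,100],[8.05,1.4,-13,0,100],[8.05,1.4,-15,0,100],[8.05,1.4,-15.6,0,100],[8.05,1.4,-15.6,0,100]],
])

```text
clock: 4.4
tool_pos: [597.0, -204.2, 60.3]
tcp_rot: [-3.129, -0.268, 0.003]
force: [-0.1, -0.2, 0.0]
width: 85.6
finger_force: 0.0
```

Emit:
send_rows([
  [[0,0,0,0,40],[0,0,0,0,40],[0,0,0,0,40],[0,0,0,0,40],[0,0,0,0,40],[0,0,0,0,40],[0,0,0,0,40],[0,0,0,0,40]],
], newtons=30)

```text
clock: 5.2
tool_pos: [598.3, -204.6, 62.5]
tcp_rot: [3.13, 0.268, 0.003]
force: [-0.8, -0.4, 7.9]
width: 49.3
finger_force: 31.9
```

Emit:
send_rows([
  [[0,0,0,0,40],[0,0,0.5,0,40],[0.1,0,1.5,0,40],[0.2,0,3,0,40],[0.2,0,5,0,40],[0.2,0,7,0,40],[0.2,0,9,0,40],[0.2,0,10,0,40],[0.2,0,10,0,40],[0.2,0,10,0,40],[0.2,0,10,0,40],[0.2,0,10,0,40]],
], newtons=60)

```text
clock: 6.4
tool_pos: [599.3, -204.3, 160.4]
tcp_rot: [-3.13, -0.268, 0.002]
force: [0.8, 0.6, -0.3]
width: 48.8
finger_force: 62.2
```

```bash
python3 - <<'E'
from h import *
im=cams.read_camera("wrist");im2=cams.read_camera("scene")
cv2.imwrite("pics/w3.png",np.hstack([im[:,140:510],crop(im2,200,120,120,133,3)[:400]])[:,:,::-1][:, :780])
s=sensors.state();print(s["tool_pos"],s["force"],s["width"])
E
```

```text
Traceback (most recent call last):
ValueError: all the input array dimensions except for the concatenation axis must match exactly, but along dimension 0, the array at index 0 has size 400 and the array at index 1 has size 399
```

```bash
python3 - <<'E'
from h import *
im=cams.read_camera("wrist");im2=cams.read_camera("scene")
cv2.imwrite("pics/w3.png",np.hstack([im[:399,140:510],crop(im2,200,120,120,133,3)])[:,:,::-1])
s=sensors.state();print(s["tool_pos"],s["force"],s["width"])
E
```

```text
[ 599.57282999 -204.32805756  160.96024614] [-0.9007898   0.895749   -1.52615849] 48.52884982718735
```

View pics/w3.png

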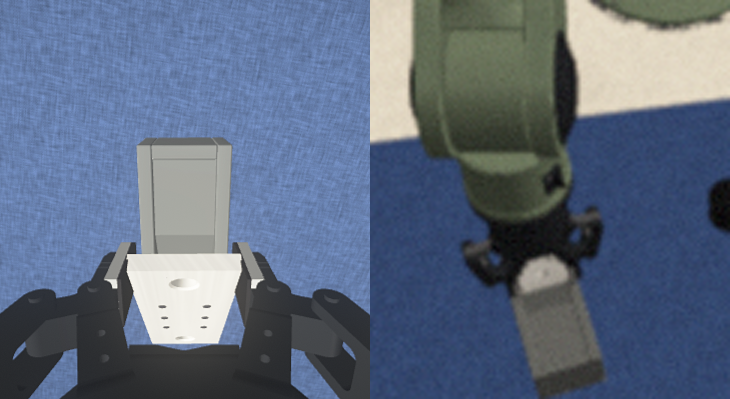

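The plate is held at about 35° tilt with its low end toward the robot. I'll turn it across the tray and level it by pressing it on both long rims.

Emit:
send_rows([
  [[0,0,0,8,40],[-0.4,0.5,0,16,40],[-0.8,1,0,24,40],[-1.2,1.5,0,32,40],[-1.6,2,0,40,40],[-2.0,2.5,0,48,40],[-2.4,3,0,56,40],[-2.9,3.5,0,64,40],[-3.4,4,0,72,40],[-3.9,4.7,0,80,40],[-4.4,5.4,0,88,40],[-4.4,5.4,0,90,40]],
])

```text
clock: 7.8
tool_pos: [555.3, -149.7, 161.3]
tcp_rot: [-2.018, -2.407, -0.0]
force: [-0.1, -1.0, -1.6]
width: 49.1
finger_force: 62.3
```

Emit:
send_rows([
  [[0,0,-1,0,40],[0,0,-2,0,40],[0,0,-3,0,40],[0,0,-4,0,40],[0,0,-5,0,40],[0,0,-6,0,40],[0,0,-6.5,0,40]],
], newtons=30)

```text
clock: 8.5
tool_pos: [555.6, -150.5, 95.4]
tcp_rot: [-2.024, -2.403, 0.001]
force: [-0.2, -1.0, 3.5]
width: 48.5
finger_force: 61.9
```

Emit:
send_rows([
  [[0,0,-0.5,0,40],[0,0,-1,0,40],[0,0,-1.5,0,40],[0,0,-2,0,40],[0,0,-2.5,0,40],[0,0,-3,0,40]],
], newtons=30)

```text
clock: 9.1
tool_pos: [555.7, -150.3, 65.9]
tcp_rot: [2.024, 2.403, 0.0]
force: [-0.6, 0.7, 4.1]
width: 49.2
finger_force: 60.7
```

Emit:
send_rows([
  [[0,0,-0.4,0,40],[0,0,-0.8,0,40],[0,0,-1.1,0,40],[0,0,-1.4,0,40],[0,0,-1.6,0,40]],
])

```text
clock: 9.6
tool_pos: [555.6, -150.3, 50.1]
tcp_rot: [-2.023, -2.403, 0.0]
force: [-0.1, 1.0, 3.6]
width: 48.3
finger_force: 59.7
```

Emit:
send_rows([
  [[0,0,-0.2,0,40],[0,0,-0.3,0,40],[0,0,-0.4,0,40]],
])

```text
clock: 9.9
tool_pos: [555.7, -150.3, 46.3]
tcp_rot: [-2.024, -2.403, -0.0]
force: [0.3, 2.4, 3.3]
width: 48.5
finger_force: 59.6
```

Emit:
send_rows([
  [[0,0,-0.15,0,40],[0,0,-0.3,0,40]],
])

```text
clock: 10.1
tool_pos: [555.8, -150.3, 43.4]
tcp_rot: [2.024, 2.403, 0.0]
force: [-5.0, 2.8, 18.8]
width: 48.5
finger_force: 61.2
```

The plate is level now. I'll lift and carry it toward the chassis, stopping at chassis x = -80 so the wrist camera sees both the pins and the plate.

Emit:
send_rows([
  [[0,0,0.5,0,40],[0,0,3,0,40],[0,0,7,0,40],[0,0,11,0,40],[0,0,15,-6,40],[0,0,17.7,-13,40],[-1,3,17.7,-20,40],[-2,6,17.7,-27,40],[-3,9,17.7,-34,40],[-4,12,17.7,-41,40],[-5,15,17.7,-48,40],[-7,18.5,17.7,-55,40]],
], newtons=60)

```text
clock: 11.3
tool_pos: [485.5, 35.3, 220.2]
tcp_rot: [-2.908, -1.188, -0.0]
force: [-0.1, 1.2, -2.3]
width: 48.7
finger_force: 62.7
```

Emit:
send_rows([
  [[-1.2,3.5,0,-6,40],[-2.4,7,0,-12,40],[-3.6,10,0,-18,40],[-4.8,13,0,-24,40],[-6,15.6,0,-28.1,40],[-6,15.6,0,-28.1,40],[-6,15.6,0,-28.1,40]],
])

```text
clock: 12.0
tool_pos: [425.5, 190.6, 220.2]
tcp_rot: [3.108, 0.459, -0.0]
force: [1.0, -0.9, -1.5]
width: 48.8
finger_force: 62.7
```

```bash
python3 - <<'E'
from h import *
import pickle
P=cams.camera_params("wrist");im=cams.read_camera("wrist");cv2.imwrite("pics/w4.png",im[:,:,::-1]);pickle.dump(P,open("w4.pkl","wb"))
s=sensors.state();print(s["tool_pos"],s["tcp_rot"],s["force"],s["width"])
print(px(P,[550.6,227.5,107]),px(P,[454.6,198.9,107]))
E
```

```text
[425.79295669 189.95838995 220.21066615] [ 3.10768677e+00  4.57138865e-01 -3.43336216e-04] [-0.09792627 -1.01184736 -1.80092773] 48.76254469590492
[326.11815801  28.75809837] [325.42224895 160.50883291]
```

View pics/w4.png

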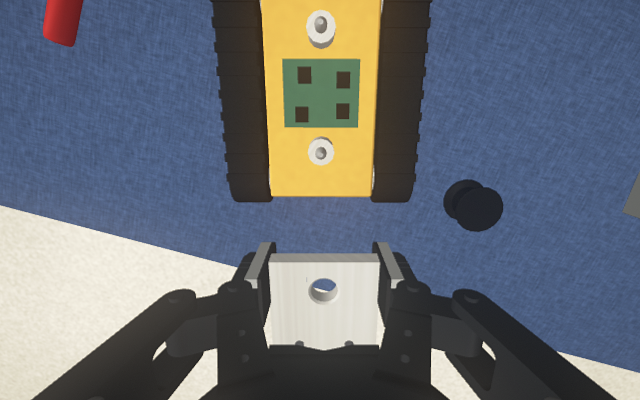

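The wrist view shows the pins at about (320,24) and (320,153), on the shoulder rings. The held plate's hole is at (323,290), with the plate's end edge at row 255. I'll zoom in to refine.

```bash
python3 - <<'E'
from h import *
g=cv2.imread("pics/w4.png")
cv2.imwrite("pics/w4c.png",np.hstack([np.vstack([crop(g,300,5,40,40,7),crop(g,300,133,40,40,7)]),crop(g,255,245,130,140,4)]))
E
```

```text
(no output)
```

View pics/w4c.png

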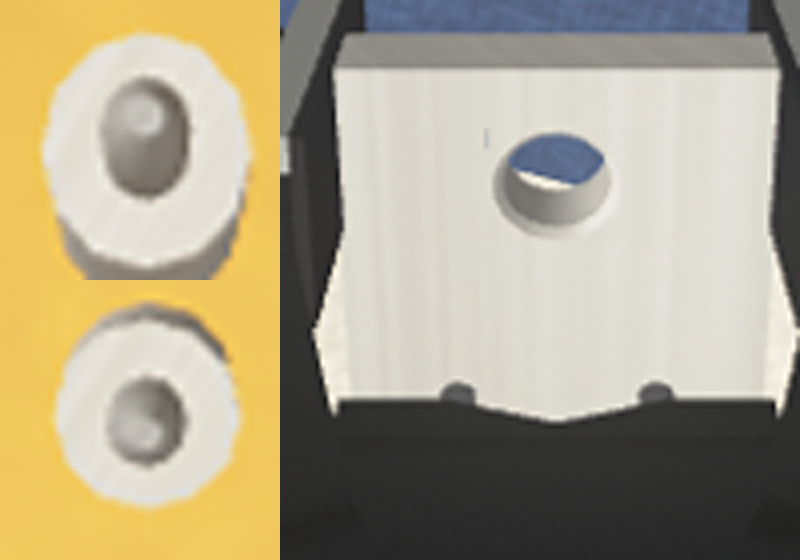

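```bash
python3 - <<'E'
from h import *
import pickle
from scipy.optimize import least_squares
P=pickle.load(open("w4.pkl","rb"))
far=[w(P,320.5,21.2,107),w(P,320.5,25.9,92)];near=[w(P,320.5,154.2,107),w(P,320.6,151.5,92)]
print("far",np.round(far,1),"near",np.round(near,1))
F,N=np.mean(far,0),np.mean(near,0);d=F-N;S=(F+N)/2
print("seat",S,np.linalg.norm(d),"yaw",np.degrees(np.arctan2(d[1],d[0])))
tcp=np.array([425.7,190.1,220.2]);yaw=2*np.arctan2(.457,3.1077)
from scipy.spatial.transform import Rotation as R
# plate pose: origin underside; params: hole top position in tool-yaw frame (a,b,h), pitch, dyaw
obs=np.array([[268,261.3],[379.7,261.3],[270,252.8],[378,252.8],[322.5,291]])
L=np.array([[65,25,8],[65,-25,8],[65,25,0],[65,-25,0],[50,0,8]])
def pts(q): return R.from_euler("zyx",[yaw+q[4],q[3],0]).apply(L-[50,0,4])+tcp+R.from_euler("z",yaw).apply([q[0],q[1],q[2]])
f=lambda q:(np.array([px(P,p) for p in pts(q)])-obs).ravel()
r=least_squares(f,[-2,0,19.5,0,0]);q=r.x
print("yaw tool",np.degrees(yaw),"hole in tool frame",q[:3],"pitch,dyaw deg",np.degrees(q[3:]),"res",r.fun.round(1))
f0=lambda q:f([q[0],q[1],q[2],0,0]);r0=least_squares(f0,q[:3]);print(r0.x,r0.fun.round(1))
E
```

```text
far [[554.2 233.  107. ]
 [554.4 233.2  92. ]] near [[458.5 204.5 107. ]
 [458.6 204.6  92. ]]
seat [506.44708345 218.8162948   99.5       ] 99.90278093725313 yaw 16.642129424674202
yaw tool 16.731241470130932 hole in tool frame [-6.01507307  1.41445463 18.97190826] pitch,dyaw deg [-0.04611606 -0.0761599 ] res [-0.8 -0.1  0.4  0.2  0.3 -0.  -0.9  0.3  1.1 -0.3]
[-6.01525783  1.399323   18.98179124] [-0.8 -0.1  0.4  0.1  0.2  0.  -0.9  0.2  1.1 -0.3]
```

Emit:
send_rows([
  [[4,1.3,0,0,40],[8,2.6,0,0,40],[12,3.8,0,0,40],[13.5,4.3,-2,0,40],[13.5,4.3,-5,0,40],[13.5,4.3,-8,0,40],[13.5,4.3,-10,0,40],[13.5,4.3,-11.5,0,40],[13.5,4.3,-12.2,0,40],[13.5,4.3,-12.2,0,40]],
])

```text
clock: 13.05
tool_pos: [560.7, 233.1, 97.9]
tcp_rot: [3.108, 0.455, -0.001]
force: [0.9, -0.5, -2.4]
width: 48.2
finger_force: 62.7
```

```bash
python3 - <<'E'
from h import *
import pickle
P=cams.camera_params("wrist");im=cams.read_camera("wrist");pickle.dump(P,open("w5.pkl","wb"))
sc=cams.read_camera("scene");cv2.imwrite("pics/sc5.png",sc[:,:,::-1]);cv2.imwrite("pics/w5.png",im[:,:,::-1])
g=im[:,:,::-1]
cv2.imwrite("pics/w5c.png",np.hstack([crop(g,260,230,130,140,4),crop(np.ascontiguousarray(sc[:,:,::-1]),350,140,40,80,7)]))
s=sensors.state();print(s["tool_pos"],s["tcp_rot"],s["force"],s["width"])
E
```

```text
[561.19571574 233.59623781  99.12311747] [-3.10807548e+00 -4.55799194e-01 -1.60888570e-03] [-0.03663635 -0.05960809 -0.86920277] 48.856750018860446
```

View pics/w5c.png

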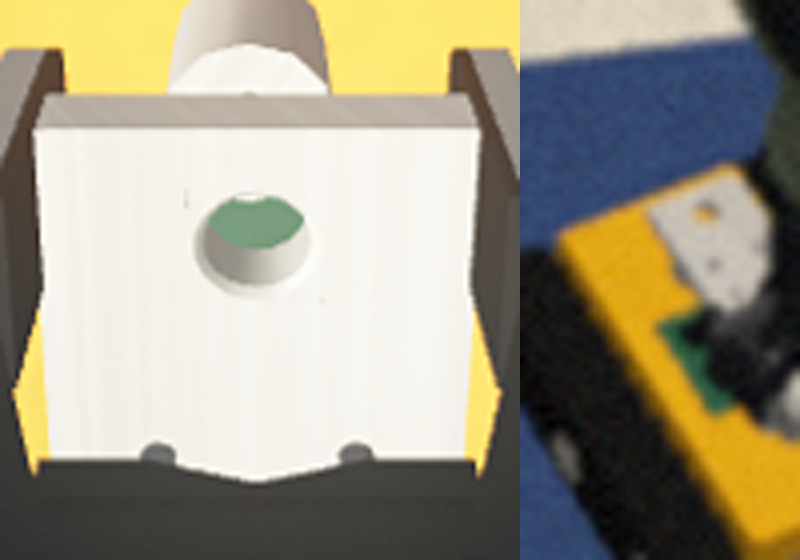

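```bash
python3 - <<'E'
from h import *
import pickle
P=pickle.load(open("w5.pkl","rb"))
a=np.radians(16.7);ex=np.array([np.cos(a),np.sin(a),0]);ey=np.array([-ex[1],ex[0],0])
t=np.array([561.0,233.5,0]);z=98.6
q=lambda u,v,h:(lambda X:(round((X-t)@ex,1),round((X-t)@ey,1)))(w(P,u,v,h))
c=lambda x,y:(260+x/4-.5,230+y/4-.5)
print("T cam",np.array(P["world_from_camera"])[:3,3])
print("hole top rim +x,-x,left,right",q(*c(252,192),z+23),q(*c(252,298),z+23),q(*c(193,245),z+23),q(*c(311,245),z+23))
print("shoulder +x edge",q(*c(248,43),92),"left",q(*c(168,95),92),q(*c(328,95),92))
print("pin base +x edge",q(*c(250,93),92), "shoulder -x edge seen thru hole",q(*c(250,202),92))
E
```

```text
T cam [632.38922805 255.08471822 240.71286881]
hole top rim +x,-x,left,right (np.float64(1.0), np.float64(0.9)) (np.float64(-12.9), np.float64(0.9)) (np.float64(-5.8), np.float64(7.6)) (np.float64(-5.8), np.float64(-5.8))
shoulder +x edge (np.float64(5.5), np.float64(1.6)) left (np.float64(-2.3), np.float64(12.5)) (np.float64(-2.3), np.float64(-9.3))
pin base +x edge (np.float64(-1.9), np.float64(1.4)) shoulder -x edge seen thru hole (np.float64(-18.9), np.float64(1.4))
```

Emit:
send_rows([
  [[-0.08,0.04,0,0,40],[-0.08,0.04,-0.3,0,40],[-0.08,0.04,-0.6,0,40],[-0.08,0.04,-0.9,0,40],[-0.08,0.04,-1.2,0,40]],
])

```text
clock: 13.65
tool_pos: [559.8, 234.0, 86.0]
tcp_rot: [3.108, 0.456, -0.0]
force: [0.6, 0.5, -1.6]
width: 48.3
finger_force: 62.7
```

Emit:
send_rows([
  [[0,0,-0.2,0,40],[0,0,-0.4,0,40],[0,0,-0.6,0,40]],
])

```text
clock: 13.95
tool_pos: [559.9, 234.0, 80.1]
tcp_rot: [-3.108, -0.456, 0.0]
force: [0.4, 1.7, -2.4]
width: 48.4
finger_force: 62.7
```

Emit:
send_rows([
  [[0,0,-0.1,0,40],[0,0,-0.2,0,40],[0,0,-0.3,0,40]],
])

```text
clock: 14.25
tool_pos: [559.9, 234.0, 77.3]
tcp_rot: [-3.108, -0.456, -0.0]
force: [0.6, -1.0, -0.3]
width: 49.2
finger_force: 62.8
```

Emit:
send_rows([
  [[0,0,-0.1,0,40],[0,0,-0.2,0,40]],
])

```text
clock: 14.45
tool_pos: [560.0, 234.1, 75.7]
tcp_rot: [-3.108, -0.456, -0.001]
force: [-6.3, -3.4, 23.9]
width: 48.7
finger_force: 65.0
```

Emit:
send_rows([
  [[0,0,0.1,0,57],[0,0,0.1,0,62],[0,0,0.1,0,70],[0,0,0.1,0,75],[0,0,0.1,0,75],[0,0,0.1,0,75]],
])

```text
clock: 15.05
tool_pos: [559.8, 234.0, 76.2]
tcp_rot: [-3.108, -0.456, 0.0]
force: [-0.1, 0.1, -0.6]
width: 63.7
finger_force: 0.0
```

Emit:
send_rows([
  [[0,0,1,0,75],[0,0,3,0,75],[0,0,6,0,75],[-2,-0.6,9,0,75],[-6,-1.8,13,0,75],[-10,-3,14.5,0,75],[-13.5,-4,14.5,0,75],[-13.5,-4,14.5,0,75]],
])

```text
clock: 15.85
tool_pos: [421.6, 192.8, 222.8]
tcp_rot: [3.107, 0.458, 0.001]
force: [0.2, 0.0, 0.1]
width: 64.0
finger_force: 0.0
```

```bash
python3 - <<'E'
from h import *
import pickle
P=cams.camera_params("wrist");im=cams.read_camera("wrist");pickle.dump(P,open("w6.pkl","wb"));sc=cams.read_camera("scene")
cv2.imwrite("pics/w6.png",im[:,:,::-1])
cv2.imwrite("pics/w6c.png",np.hstack([crop(np.ascontiguousarray(im[:,:,::-1]),270,0,100,190,3),crop(np.ascontiguousarray(sc[:,:,::-1]),340,150,90,114,5)]))
s=sensors.state();print(s["tool_pos"],s["force"],s["width"])
E
```

```text
[425.00148582 194.01049192 222.40065769] [ 0.0987811  -0.73605403  0.27812436] 64.41220102571924
```

View pics/w6c.png

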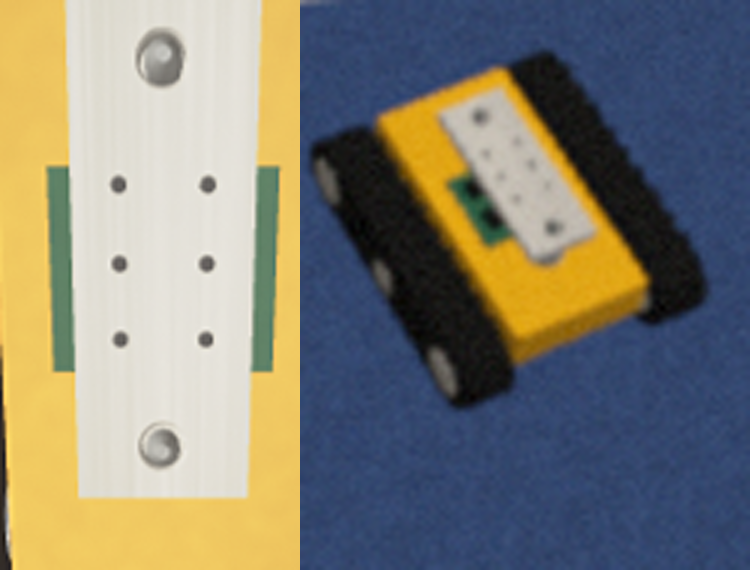

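Both pins stand up through the plate's holes, at about (324,19) and (323,148) in the full frame. The plate lies flat and released, and the arm is clear.

```bash
python3 -c "
from plant import manip
print(manip.job_done())"
```

```text
the job is handed in; nothing more can be done
None
```

The deck plate is on the chassis, released with both pins through its holes and lying flat as far as the last pictures show, and the job is handed in; the hand-in call returned no verdict.

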